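# Put the gauge kit away and shut its drawer

## Robot

A 6-joint arm with a two-finger parallel gripper is mounted at the origin on the work surface. World frame = base frame: x ahead of the robot, y to its left, z up, the work surface at z = 0. Lengths are in m, angles in rad, forces in N, time in s.
With the tool pointing down it reaches from about 0.35 to 0.875 m from the base axis. Payload 4.2 kg.
Tool frame: the origin (TCP) lies at the very end of the fingers, on their centre line; the grasp point (between the pads) lies 19 mm behind it; z points along the fingers, y is the direction in which the jaws open and shut (so a half turn about z gives the same grasp; the last joint's range is limited). The gripper opens to 87 mm and grips with 3 to 60 N. Pads are 19 mm wide; open, the fingers measure 117 mm over their backs; the gripper's body (75 mm by 190 mm) begins 51 mm behind the grasp point.
Start: joints at [-0.877, 0.385, 0.008, 0, -1.194, -0.259], TCP at [0.263, -0.567, 0.223] pointing down, gripper open.
Joint ranges: [-3.14, 3.14], [-1.21, 2.06], [-1.07, 1.41], [-3.16, 2.05], [-2.99, -0.16], [-3.1, 3.1]. Speed limits (rad/s): [2.79, 2.79, 3.14, 3.14, 3.14, 3.14].

## Interface

Orientations are given as a rotation vector (axis times angle).
In Python, from rig import * gives the robot as it stands.
- The arm moves only by the tool carry_out, never from a script. Its arguments are lists of equal length, an entry for each row: "travel": the shift along the world's x, y, z in m, a list of three; "yaw": the turn about the world's z in degrees; "hand": the closure, from -1 (fully open) to 1 (shut). A call has 1 to 12 rows; each row is the pose to reach, as a shift and turn from the pose commanded when the call began; what a row does not reach only later rows make up. A row lasts 1/8 s, in which the tool goes at most 62.5 mm and 10.7 degrees, less where a joint would pass 70% of its speed; a pose out of reach is approached as far as the arm can. A call with a gripper value outside its range is refused whole. The fingers move at their own pace and stop on an object; "newtons" is the grip in N (left out, the last holds). Time passes only in rows, so rows that repeat a pose let the fingers close. It gives the time, the measured TCP pose, the force and the opening at its end, in the units of the state.
- observe(): the state, without advancing time (a new reading comes with each control period).
- capture(name): name is "scene" or "top"; returns a dict with "frame" (480x640x3 uint8, red, green, blue), "intrinsics" (3x3 intrinsics, pixels), "world_from_camera" (4x4, takes a point from camera to world coordinates). Camera axes: x right, y down, z forward; pixel columns grow to the right and rows downward; lengths in m; the calibration is good to about 2 mm. A picture is of the moment at which its call begins. There is no depth.
- close_job(): hands the job in, once; it reports no verdict.
Trained networks look in the newest picture that a camera, given by its name, has taken for a name from the list of things; names that differ only in an ending like _2 or _b are one class to them, and where a whole thing is asked for, a point or a joint stands for the part that bears it (a point fixed in the world has none). Each returns a list of dicts, best first, with "confidence" (0 to 1); they miss things now and then, are a little off and sometimes report something else, mostly with a low value. They report only what shows in the picture. A call takes as long as a camera call.
- search_frame(query, camera): "box" ([left, top, right, bottom] in pixels, round what is visible of it).
- silhouettes(query, camera): "pixels" (480x640 bool, what is visible of it) and "box" ([left, top, right, bottom] in pixels, round what is visible of it).
- mark_of(query, camera): "point" ([column, row] in pixels: a listed point, or the origin of a listed thing).
The state is a dict: "t": time; "q": joint angles; "joint_vel": joint speeds; "tau": joint torques, N m; "tool_pos": TCP position; "orientation": TCP orientation; "wrist_force": force on the tool from outside, world axes, zero at the start; "torque": the same for the moment, N m; "opening": opening from 0.0 (shut) to 1.0 (fully open).
Only numpy, scipy, OpenCV 4.12 (cv2) and the standard library are available. Lean on these libraries where they do the work, as an engineer would, in place of code of your own. Each camera call takes 0.05 s, during which the arm holds its last target.

## Task

Put the gauge kit away: pick every yellow reference block out of the cluttered tray into the drawer's yellow-lined bay and every green plug gauge into its green-lined bay, and take the black rubber sample out of the drawer and put it in the tray with the other samples. Once all of that is done, push the drawer fully home until it seats at its detent, without slamming it. The rubber samples and the brass fitting stay in the tray, and leave the dial gauge, jar and calculator alone.

Things in the scene. Friction and masses are not known exactly. Their poses are not given: they have to be found in the camera images.
- kit_drawer (a joint): drawer of the blue kit cabinet; opening in m: 0 = fully home, 0.19 = fully out; starts at 0.165 to 0.185. Slides towards the robot, along -x of cabinet_front; friction about 1 to 2 N plus 5 N per m/s. In the last 12 mm a sprung roller resists with up to about 10 N; past 5 mm open it snaps the drawer home and holds it at 0; short of that the drawer stays ajar
- cabinet_front (a point): middle of the front edge of the roof, on its top, of the low blue steel kit cabinet (fixed, 280 mm deep, 310 wide, 74 high); x from the cabinet's front to its back (away from the robot), y to its left, z up
- drawer_lip (a point): centre of the front face of the drawer's aluminium grip lip, moves with the drawer; the lip is 110 mm wide, 10 mm high (centre 63 mm above the table) and stands 12 mm out from the 304 mm wide, 64 mm high drawer front. Axes as cabinet_front
- bay_blocks (a point): floor of the drawer's left bay (yellow liner, cabinet's +y side), for yellow blocks; moves with the drawer, axes as cabinet_front. The floor is 13 mm above the table and reaches 78 mm to the front, 160 mm to the rear (the rear part lies under the roof) and 68 mm to each side of this point; walls and divider 41 mm high, 5 to 6 mm thick, front panel 56 mm high, above the floor
- bay_gauges (a point): the same in the right bay (green liner, cabinet's -y side), for green plug gauges; same dimensions
- tray: white tray, fixed, 240 mm (x) by 230 mm (y), walls 4 mm thick with a low lip 10 mm above the table, inner floor 4 mm above the table; origin at the centre of its underside
- stray: black rubber sample left in the drawer's green bay, square slab 30 x 30 x 14 mm, 30 g, origin at the centre of its underside, z up
- rubber_a: black rubber sample in the tray, square slab 30 x 30 x 14 mm, 30 g, origin at the centre of its underside, z up
- rubber_b: black rubber sample in the tray, square slab 30 x 30 x 14 mm, 30 g, origin at the centre of its underside, z up
- fitting: brass fitting in the tray, 22 mm wide, 22 mm high, 40 g, origin at the centre of its underside
- dial_gauge: round dial gauge lying on the table behind the tray, 56 mm across, 18 mm high, with a 30 mm stem along its x; leave alone
- jar: amber jar with a white cap, 56 mm across, 60 mm high, behind the tray; leave alone
- calculator: grey calculator, 150 x 100 x 24 mm, on the robot's right; leave alone
- block_a: yellow hardness reference block, 30 x 30 x 16 mm, 110 g, with a small steel spot on top; origin at the centre of its underside, z up; starts in the tray, or absent
- block_b: yellow hardness reference block, 30 x 30 x 16 mm, 110 g, with a small steel spot on top; origin at the centre of its underside, z up; starts in the tray, or absent
- block_c: yellow hardness reference block, 30 x 30 x 16 mm, 110 g, with a small steel spot on top; origin at the centre of its underside, z up; starts in the tray, or absent
- gauge_a: plug gauge: green handle 32 x 18 x 18 mm with a steel plug (12 and 10 mm across, 14 mm long) at each end, 60 mm long in all along its x, 80 g; origin under the middle of the handle, z up; starts lying in the tray, or absent
- gauge_b: plug gauge: green handle 32 x 18 x 18 mm with a steel plug (12 and 10 mm across, 14 mm long) at each end, 60 mm long in all along its x, 80 g; origin under the middle of the handle, z up; starts lying in the tray, or absent
- gauge_c: plug gauge: green handle 32 x 18 x 18 mm with a steel plug (12 and 10 mm across, 14 mm long) at each end, 60 mm long in all along its x, 80 g; origin under the middle of the handle, z up; starts lying in the tray, or absent

How it is judged:
By the outcome, as a careful person would: the job done as asked, in the order asked, and still so for the second after the job is handed in, with the robot touching nothing.
Of block_a, block_b, block_c, gauge_a, gauge_b, gauge_c only 3 to 5 are there at a start; the rules pass over those that are not, and their reading is None.
At some moment in a run one of block_a, block_b, block_c, gauge_a, gauge_b, gauge_c may be knocked a few centimetres aside while the robot is not near it.
Once in a run the grip may slacken for a moment while it holds something.
It also fails if it takes over 210 s, if anything falls off the work surface, if the arm or the gripper's body presses on something with over 40 N, if the wrist force passes 120 N, or if a joint passes its speed limit or range.

## Working session

There is one attempt and no reset: what is moved stays moved. The work goes in short steps, Python scripts to look and compute and a tool call to move; the robot and the scene stay as the last step left them, time stands still between calls to the robot, and variables do not carry over. Pictures are saved under pics/ and viewed, and the job is handed in when it is done.

Besides the shell and the picture viewer there is one more tool, called as name([rows], argument=value, ...), one row to a line, values as JSON. carry_out: Moves the arm, as the interface text tells. Its arguments: {"type":"object","properties":{"travel":{"type":"array"},"yaw":{"type":"array"},"hand":{"type":"array"},"newtons":{"type":"number"}},"required":["travel","yaw","hand"]}

```bash
mkdir -p pics; ls; python3 - <<'E'
from rig import *
import cv2,numpy as np
print(observe())
for n in ("scene","top"):
    c=capture(n); cv2.imwrite(f"pics/{n}0.png",c["frame"][:,:,::-1]); print(n,c["intrinsics"],c["world_from_camera"])
E
```

```text
pics
{'t': 0.0, 'q': array([-8.77382621e-01,  3.85571376e-01,  6.62313387e-03, -5.14617998e-04,
       -1.19401228e+00, -2.58604840e-01]), 'joint_vel': array([ 5.70456209e-04, -1.00490907e-03, -1.56469678e-03, -5.41506757e-04,
        7.46092864e-06,  1.65617382e-04]), 'tau': array([-7.23030935e-04, -3.90668428e+01,  1.87405658e+01,  4.21986222e+00,
        1.10724889e-02, -2.10218036e-04]), 'tool_pos': array([ 0.26303807, -0.56628088,  0.2214473 ]), 'orientation': array([ 0.67721484, -3.06715073, -0.00336527]), 'wrist_force': array([-0.6084246 , -0.42750418, -0.88641042]), 'torque': array([-0.01049376, -0.00511739,  0.00279881]), 'opening': 0.999231087916194}
scene [[598.96399725   0.         324.00021012]
 [  0.         598.96399725 235.13467888]
 [  0.           0.           1.        ]] [[ 3.18938223e-02  6.62739328e-01 -7.48170681e-01  1.93395500e+00]
 [ 9.99490558e-01 -2.20367561e-02  2.30869102e-02 -1.61848771e-01]
 [-1.18665148e-03 -7.48525861e-01 -6.63104537e-01  1.26949951e+00]
 [ 0.00000000e+00  0.00000000e+00  0.00000000e+00  1.00000000e+00]]
top [[497.70527211   0.         319.01943161]
 [  0.         497.70527211 227.67041175]
 [  0.           0.           1.        ]] [[-0.02439827 -0.9931082   0.11463343  0.45825374]
 [-0.99945264  0.02679388  0.01940362 -0.13418659]
 [-0.02234137 -0.11409727 -0.99321834  1.20800167]
 [ 0.          0.          0.          1.        ]]
```

View pics/scene0.png

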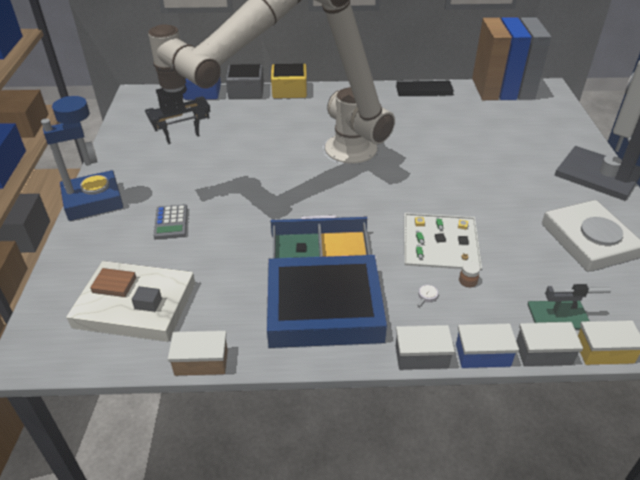

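View pics/top0.png

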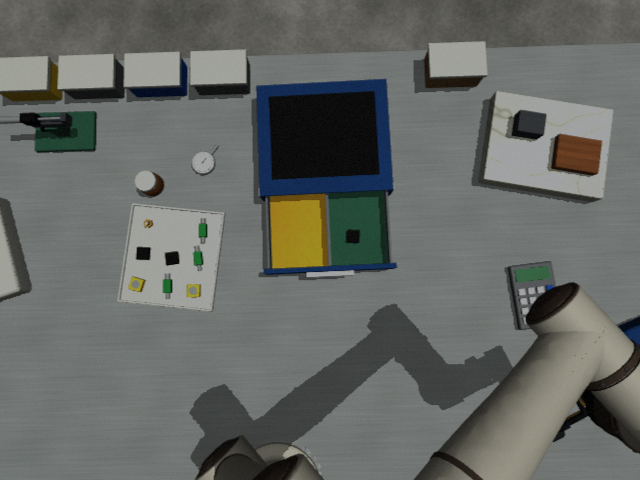

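The top view shows the drawer at about (327,230) with the stray at (352,236). The tray at (170,258) holds two blocks at (136,284) and (193,290), and three gauges at (203,229), (198,258) and (167,285).

```bash
cat > h.py <<'E'
from rig import *
import cv2,numpy as np
def ray(c,p):
    K=c["intrinsics"];T=c["world_from_camera"]
    d=T[:3,:3]@np.linalg.solve(K,[p[0],p[1],1.]);return T[:3,3],d
def onplane(c,p,z):
    o,d=ray(c,p);return o+d*(z-o[2])/d[2]
def proj(c,P):
    T=c["world_from_camera"];q=c["intrinsics"]@(T[:3,:3].T@(np.asarray(P)-T[:3,3]));return q[:2]/q[2]
def rect(c,mask,z):
    cs,_=cv2.findContours(mask.astype(np.uint8),cv2.RETR_EXTERNAL,cv2.CHAIN_APPROX_NONE)
    k=max(cs,key=cv2.contourArea)[:,0,:]
    P=np.array([onplane(c,p,z)[:2] for p in k],np.float32)
    (cx,cy),(w,h),a=cv2.minAreaRect((P*1000).astype(np.float32))
    if w<h: w,h,a=h,w,a-90
    # long axis direction angle in world deg
    return round(float(cx)),round(float(cy)),round(float(w)),round(float(h)),round((a+90)%180-90,1)
def look(qs,cam="top",save=None):
    c=capture(cam)
    if save: cv2.imwrite(f"pics/{save}.png",c["frame"][:,:,::-1])
    for q,z in qs:
        for r in silhouettes(q,cam):
            if r["confidence"]<.3: continue
            print(q,"sil",round(r["confidence"],2),np.round(r["box"]),rect(c,r["pixels"],z),int(r["pixels"].sum()))
        for r in mark_of(q,cam):
            if r["confidence"]<.3: continue
            print(q,"mark",round(r["confidence"],2),np.round(r["point"],1),np.round(1000*onplane(c,r["point"],0.004)[:2]))
    return c
E
python3 - <<'E'
from h import *
c=look([("block_a",.018),("gauge_a",.015),("rubber_a",.015),("fitting",.02),("tray",.01)])
for q,z in (("drawer_lip",.063),("bay_blocks",.013),("bay_gauges",.013),("cabinet_front",.074),("stray",.013)):
    for cam in("top","scene"):
        if cam=="scene" and q=="drawer_lip": C=capture("scene")
        for r in mark_of(q,cam)[:2]: print(q,cam,round(r["confidence"],2),np.round(1000*onplane(c if cam=="top" else C,r["point"],z)[:2]))
for q in ("block_a","gauge_a","rubber_a"):
    for r in mark_of(q,"scene"): print(q,"scene",round(r["confidence"],2),np.round(1000*onplane(C,r["point"],.004)[:2]))
t=c["frame"]; cv2.imwrite("pics/crop0.png",cv2.resize(t[180:320,100:400],None,fx=2.6,fy=2.6,interpolation=cv2.INTER_CUBIC)[:,:,::-1])
s=C["frame"]; cv2.imwrite("pics/crops0.png",cv2.resize(s[200:290,260:500],None,fx=3.3,fy=3.3,interpolation=cv2.INTER_CUBIC)[:,:,::-1])
E
```

```text
block_a sil 0.68 [129. 275. 147. 290.] (472, 329, 32, 28, 72.0) 150
block_a sil 0.58 [188. 283. 198. 297.] (454, 193, 34, 28, 88.6) 184
block_a mark 0.7 [135.9 282.1] [476. 337.]
block_a mark 0.5 [193.9 289.2] [456. 195.]
gauge_a sil 0.67 [188. 284. 198. 296.] (454, 194, 34, 28, 88.6) 183
gauge_a sil 0.64 [161. 276. 174. 300.] (466, 256, 60, 22, 0.5) 187
gauge_a sil 0.52 [192. 244. 203. 270.] (533, 181, 53, 22, 0.3) 155
gauge_a sil 0.48 [201. 216. 207. 246.] (598, 171, 59, 20, 0.1) 167
gauge_a mark 0.69 [204.2 229.9] [599. 170.]
gauge_a mark 0.68 [167.8 286.8] [463. 259.]
gauge_a mark 0.47 [194.9 260.9] [524. 193.]
rubber_a sil 0.74 [166. 250. 181. 267.] (533, 245, 33, 29, -83.4) 157
rubber_a sil 0.73 [138. 248. 150. 258.] (547, 314, 30, 27, 88.5) 138
rubber_a mark 0.7 [142.4 250.8] [552. 322.]
rubber_a mark 0.47 [174.8 256.2] [537. 242.]
fitting sil 0.41 [143. 219. 154. 229.] (619, 302, 22, 22, 0.8) 82
fitting mark 0.57 [145.  254.2] [544. 315.]
fitting mark 0.42 [145.1 223.4] [619. 316.]
tray sil 0.79 [120. 200. 224. 311.] (537, 248, 245, 236, -7.0) 8471
tray mark 0.96 [172.1 256.6] [536. 249.]
drawer_lip top 0.67 [ 481. -133.]
drawer_lip scene 0.68 [ 470. -124.]
bay_blocks top 0.88 [577. -68.]
bay_blocks top 0.6 [ 578. -186.]
bay_blocks scene 0.87 [582. -61.]
bay_blocks scene 0.34 [545. 184.]
bay_gauges top 0.94 [ 570. -210.]
bay_gauges scene 0.57 [ 578. -199.]
bay_gauges scene 0.51 [553. 184.]
cabinet_front top 0.81 [ 671. -134.]
cabinet_front top 0.56 [460. 236.]
cabinet_front scene 0.8 [ 681. -131.]
stray top 0.51 [ 569. -192.]
stray scene 0.62 [ 584. -186.]
block_a scene 0.59 [477. 324.]
block_a scene 0.39 [442. 205.]
gauge_a scene 0.65 [535. 183.]
gauge_a scene 0.58 [459. 258.]
gauge_a scene 0.43 [598. 186.]
rubber_a scene 0.54 [546. 310.]
rubber_a scene 0.5 [528. 237.]
rubber_a scene 0.45 [531. 184.]
```

View pics/crop0.png

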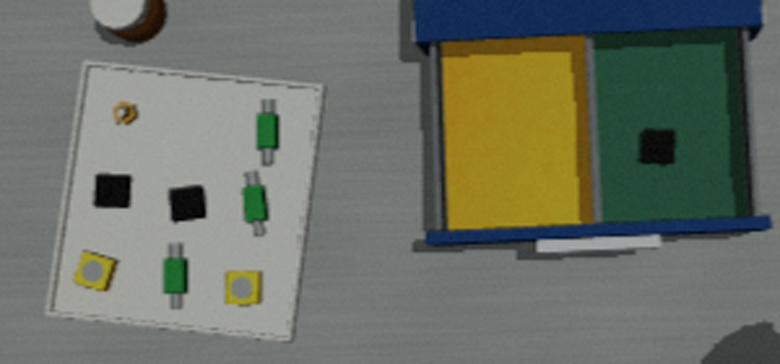

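View pics/crops0.png

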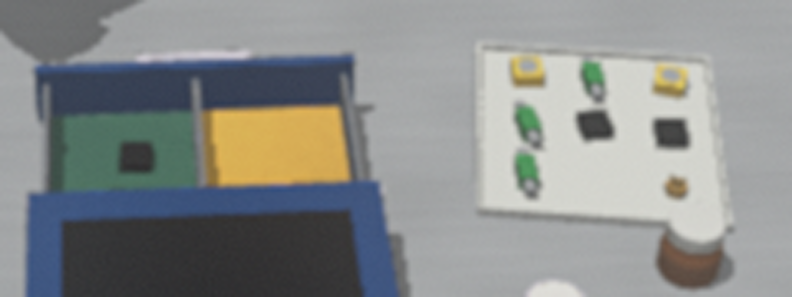

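```bash
cat >> h.py <<'E'
def seg(c,kind,box,up=4):
    """colour blobs in box (l,t,r,b) -> list of (pixel center, mask upsampled pts)"""
    l,t,r,b=box
    f=cv2.resize(c["frame"][t:b,l:r],None,fx=up,fy=up,interpolation=cv2.INTER_CUBIC)
    h,s,v=[x.astype(int) for x in cv2.split(cv2.cvtColor(f,cv2.COLOR_RGB2HSV))]
    if kind=="y": m=(h>20)&(h<32)&(s>120)&(v>110)
    if kind=="g": m=(h>45)&(h<85)&(s>110)&(v>35)
    if kind=="k": m=(v<50)&(s<120)
    m=cv2.morphologyEx(m.astype(np.uint8),cv2.MORPH_CLOSE,np.ones((9,9)))
    cs,_=cv2.findContours(m,cv2.RETR_EXTERNAL,cv2.CHAIN_APPROX_NONE)
    out=[]
    for k in cs:
        if cv2.contourArea(k)<40*up*up*.6: continue
        p=(k[:,0,:]+.5)/up-.5+[l,t]; out.append(p)
    return out
def blobs(c,kind,box,z):
    for p in seg(c,kind,box):
        P=np.array([onplane(c,q,z)[:2]*1000 for q in p],np.float32)
        (cx,cy),(w,h),a=cv2.minAreaRect(P)
        if w<h: w,h,a=h,w,a-90
        print(kind,"px",np.round(p.mean(0)),"xy mm",round(cx,1),round(cy,1),"wh",round(w),round(h),"ang",round((a+90)%180-90,1))
E
python3 - <<'E'
from h import *
c=capture("top"); B=(115,195,230,318)
blobs(c,"y",B,.017);blobs(c,"g",B,.018);blobs(c,"k",B,.015);blobs(c,"k",(330,205,380,262),.025)
for n,p,z in (("front panel left top",(428,233),.064),("front right",(770,218),.064),("lip L",(537,250),.063),("lip R",(661,245),.063),("roof front L",(418,47),.074),("roof R",(763,33),.074),("divider front",(597,224),.054),("divider back",(589,40),.054),("wallL f",(436,230),.054),("wallL b",(436,42),.054),("wallR f",(751,215),.054),("wallR b",(739,35),.054)):
    print(n,np.round(1000*onplane(c,(p[0]/2.6+100,p[1]/2.6+180),z)[:2]))
E
```

```text
y px [193. 290.] xy mm 453.2 193.9 wh 31 30 ang 88.6
y px [136. 284.] xy mm 472.1 332.5 wh 30 30 ang -18.1
g px [167. 286.] xy mm 466.2 255.7 wh 32 20 ang -0.6
g px [198. 258.] xy mm 530.9 182.7 wh 32 20 ang 6.7
g px [202. 230.] xy mm 597.7 171.3 wh 32 18 ang 0.1
k px [172. 258.] xy mm 532.1 246.1 wh 31 29 ang -83.6
k px [143. 253.] xy mm 545.6 316.5 wh 32 29 ang 86.9
k px [353. 236.] xy mm 572.6 -190.4 wh 33 32 ang -4.7
front panel left top [497.  16.]
front right [ 502. -286.]
lip L [479. -80.]
lip R [ 481. -190.]
roof front L [662.  21.]
roof R [ 666. -286.]
divider front [ 501. -134.]
divider back [ 667. -131.]
wallL f [500.  10.]
wallL b [669.   8.]
wallR f [ 506. -271.]
wallR b [ 668. -267.]
```

carry_out([
  [0.015,0.02,0],
  [0.045,0.055,0],
  [0.08,0.098,-0.005],
  [0.115,0.142,-0.015],
  [0.15,0.185,-0.025],
  [0.185,0.228,-0.04],
  [0.22,0.27,-0.055],
  [0.255,0.312,-0.07],
  [0.285,0.348,-0.085],
  [0.303,0.37,-0.1],
  [0.309,0.377,-0.11],
  [0.309,0.377,-0.11],
], yaw=[-2,-5,-8,-11,-14,-17,-20,-23,-26,-29,-30,-30], hand=[-0.1,-0.1,-0.1,-0.1,-0.1,-0.1,-0.1,-0.1,-0.1,-0.1,-0.1,-0.1], newtons=15)

```text
t: 2.9
tool_pos: [0.5718, -0.1897, 0.1117]
orientation: [-0.138, -3.136, -0.0]
wrist_force: [0.6, -0.4, 0.0]
opening: 0.549
```

carry_out([
  [0,0,-0.02],
  [0,0,-0.05],
  [0,0,-0.075],
  [0,0,-0.088],
  [0,0,-0.095],
  [0,0,-0.095],
  [0,0,-0.095],
  [0,0,-0.095],
  [0,0,-0.095],
  [0,0,-0.085],
  [0,0,-0.05],
  [0,0,-0.02],
], yaw=[0,0,0,0,0,0,0,0,0,0,0,0], hand=[-0.1,-0.1,-0.1,-0.1,-0.1,0.7,0.7,0.7,0.7,0.7,0.7,0.7], newtons=15)

```text
t: 4.4
tool_pos: [0.5723, -0.1898, 0.0939]
orientation: [0.139, 3.138, -0.0]
wrist_force: [-0.0, 0.4, -0.2]
opening: 0.345
```

carry_out([
  [0,0.015,0.01],
  [0.005,0.05,0.02],
  [0.01,0.1,0.02],
  [0.012,0.155,0.02],
  [0.015,0.21,0.02],
  [0.02,0.265,0.02],
  [0.025,0.32,0.01],
  [0.03,0.37,0],
  [0.033,0.41,-0.01],
  [0.033,0.427,-0.025],
  [0.033,0.43,-0.04],
  [0.033,0.43,-0.05],
], yaw=[0,1,2,3,4,5,5,5,5,5,5,5], hand=[0.7,0.7,0.7,0.7,0.7,0.7,0.7,0.7,0.7,0.7,0.7,0.7])

```text
t: 5.9
tool_pos: [0.6043, 0.239, 0.0409]
orientation: [-0.004, -3.139, 0.002]
wrist_force: [-1.6, -0.9, -0.3]
opening: 0.341
```

```bash
python3 - <<'E'
from h import *
s=observe();print(s["tool_pos"],s["opening"])
c=capture("top");cv2.imwrite("pics/t1.png",c["frame"][:,:,::-1])
E
```

```text
[0.6042545  0.23898162 0.04085832] 0.3407091867322209
```

View pics/t1.png

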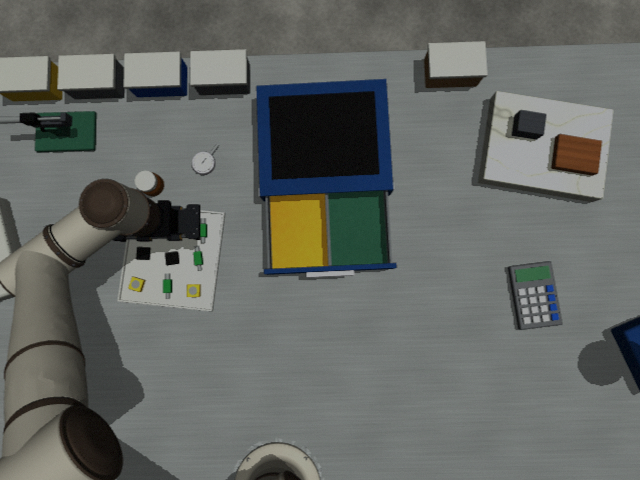

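The stray has left the green bay and is in the gripper above the tray. The rest of the tray is unchanged.

carry_out([
  [0,0,-0.012],
  [0,0,-0.024],
  [0,0,-0.031],
  [0,0,-0.031],
  [0,0,-0.031],
  [0,0,-0.031],
  [0,0,-0.031],
  [0,0,-0.02],
  [0,0,0.01],
  [0,0,0.05],
  [0,0,0.08],
  [0,0,0.08],
], yaw=[0,0,0,0,0,0,0,0,0,0,0,0], hand=[0.7,0.7,0.7,0.7,0.1,0,0,0,0,0,0,0])

```text
t: 7.45
tool_pos: [0.6071, 0.2412, 0.1268]
orientation: [0.002, 3.135, 0.006]
wrist_force: [-0.2, 0.4, -0.3]
opening: 0.495
```

carry_out([
  [-0.002,-0.02,0],
  [-0.005,-0.05,-0.01],
  [-0.007,-0.067,-0.03],
  [-0.007,-0.069,-0.06],
  [-0.007,-0.069,-0.09],
  [-0.007,-0.069,-0.106],
  [-0.007,-0.069,-0.111],
  [-0.007,-0.069,-0.111],
  [-0.007,-0.069,-0.111],
  [-0.007,-0.069,-0.111],
  [-0.007,-0.069,-0.111],
  [-0.007,-0.069,-0.09],
], yaw=[0,0,0,0,0,0,0,0,0,0,0,0], hand=[0.25,0.25,0.25,0.25,0.25,0.25,0.25,0.25,0.9,0.9,0.9,0.9], newtons=25)

```text
t: 8.95
tool_pos: [0.5969, 0.1706, 0.0313]
orientation: [-0.003, -3.138, 0.003]
wrist_force: [0.5, -0.4, -1.0]
opening: 0.203
```

carry_out([
  [0,0,0.03],
  [0,-0.02,0.065],
  [0.002,-0.06,0.077],
  [0.005,-0.11,0.077],
  [0.008,-0.165,0.077],
  [0.011,-0.22,0.077],
  [0.014,-0.27,0.077],
  [0.017,-0.315,0.077],
  [0.017,-0.338,0.07],
  [0.017,-0.343,0.055],
  [0.017,-0.343,0.04],
  [0.017,-0.343,0.03],
], yaw=[0,0,0,0,0,0,0,0,0,0,0,0], hand=[0.9,0.9,0.9,0.9,0.9,0.9,0.9,0.9,0.9,0.9,0.9,0.9])

```text
t: 10.45
tool_pos: [0.6146, -0.1704, 0.0608]
orientation: [-0.0, -3.139, -0.001]
wrist_force: [-0.6, 0.1, -0.7]
opening: 0.202
```

```bash
python3 - <<'E'
from h import *
c=capture("top");cv2.imwrite("pics/t2.png",c["frame"][:,:,::-1])
B=(115,195,230,318)
blobs(c,"y",B,.017);blobs(c,"g",B,.018);blobs(c,"k",B,.015)
E
```

```text
y px [192. 290.] xy mm 453.2 196.1 wh 30 27 ang -1.4
y px [136. 284.] xy mm 472.1 332.4 wh 30 30 ang -18.3
g px [167. 286.] xy mm 465.9 255.7 wh 31 20 ang -0.6
g px [198. 258.] xy mm 530.9 182.7 wh 32 20 ang 8.1
k px [212. 300.] xy mm 428.3 148.2 wh 90 25 ang -57.2
k px [172. 258.] xy mm 532.3 246.2 wh 31 30 ang -83.4
k px [143. 253.] xy mm 545.6 316.6 wh 32 29 ang 87.0
k px [175. 228.] xy mm 605.5 239.2 wh 31 30 ang -89.5
k px [220. 207.] xy mm 653.3 129.2 wh 66 14 ang 22.6
```

View pics/t2.png

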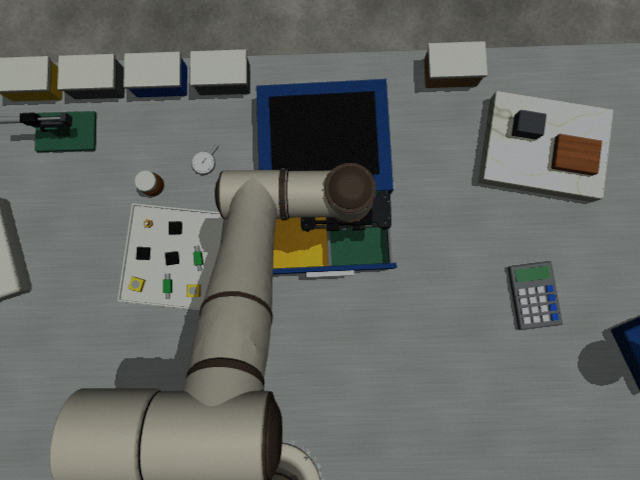

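The stray now sits in the tray at (175,228), and the gauge is above the green bay.

carry_out([
  [0,0,-0.015],
  [0,0,-0.03],
  [0,0,-0.038],
  [0,0,-0.041],
  [0,0,-0.041],
  [0,0,-0.041],
  [0,0,-0.041],
  [0,0,-0.041],
  [0,0,-0.03],
  [0,0,0],
  [0,0,0.03],
  [0,0,0.047],
], yaw=[0,0,0,0,0,0,0,0,0,0,0,0], hand=[0.9,0.9,0.9,0.9,0.9,0.35,0.3,0.3,0.3,0.3,0.3,0.3])

```text
t: 12.0
tool_pos: [0.6162, -0.1719, 0.1122]
orientation: [0.002, 3.138, -0.001]
wrist_force: [0.3, -0.1, 1.1]
opening: 0.349
```

```bash
python3 - <<'E'
from h import *
c=capture("top");B=(115,195,230,318)
blobs(c,"y",B,.017);blobs(c,"g",B,.018)
E
```

```text
y px [191. 289.] xy mm 453.5 196.1 wh 29 27 ang -1.4
y px [136. 284.] xy mm 472.1 332.5 wh 30 30 ang -18.3
g px [167. 286.] xy mm 466.2 255.7 wh 32 20 ang -0.6
g px [198. 258.] xy mm 530.8 182.7 wh 32 20 ang 7.9
```

carry_out([
  [0,0.02,0],
  [-0.012,0.06,0],
  [-0.025,0.115,0],
  [-0.04,0.17,0],
  [-0.055,0.225,0],
  [-0.07,0.28,0],
  [-0.08,0.325,-0.01],
  [-0.084,0.35,-0.03],
  [-0.084,0.355,-0.055],
  [-0.084,0.355,-0.075],
  [-0.084,0.355,-0.08],
  [-0.084,0.355,-0.08],
], yaw=[0,1,2,3,4,5,6,7,7,7,7,7], hand=[0.2,0.2,0.2,0.2,0.2,0.2,0.2,0.2,0.2,0.2,0.2,0.2])

```text
t: 13.55
tool_pos: [0.5308, 0.1833, 0.029]
orientation: [0.19, -3.135, 0.001]
wrist_force: [0.8, 0.0, 0.6]
opening: 0.402
```

carry_out([
  [0,0,-0.01],
  [0,0,-0.018],
  [0,0,-0.018],
  [0,0,-0.018],
  [0,0,-0.018],
  [0,0,-0.018],
  [0,0,-0.018],
  [0,0,0.0],
  [0,0,0.03],
  [0,0,0.06],
  [0,0,0.08],
  [0,0,0.08],
], yaw=[0,0,0,0,0,0,0,0,0,0,0,0], hand=[0.2,0.2,0.2,0.9,0.9,0.9,0.9,0.9,0.9,0.9,0.9,0.9], newtons=25)

```text
t: 15.05
tool_pos: [0.5321, 0.1838, 0.111]
orientation: [-0.189, 3.133, 0.003]
wrist_force: [0.1, -0.9, -1.8]
opening: 0.198
```

carry_out([
  [0.003,-0.02,0],
  [0.012,-0.06,0],
  [0.025,-0.115,0],
  [0.037,-0.17,0],
  [0.049,-0.225,0],
  [0.06,-0.28,0],
  [0.07,-0.335,0],
  [0.08,-0.38,0],
  [0.084,-0.405,-0.01],
  [0.084,-0.413,-0.025],
  [0.084,-0.413,-0.045],
  [0.084,-0.413,-0.055],
], yaw=[0,-1,-2,-3,-4,-5,-6,-7,-7,-7,-7,-7], hand=[0.9,0.9,0.9,0.9,0.9,0.9,0.9,0.9,0.9,0.9,0.9,0.9])

```text
t: 16.55
tool_pos: [0.6133, -0.2293, 0.0518]
orientation: [-0.003, -3.137, -0.002]
wrist_force: [0.3, -0.7, -0.8]
opening: 0.199
```

carry_out([
  [0,0,-0.015],
  [0,0,-0.027],
  [0,0,-0.033],
  [0,0,-0.033],
  [0,0,-0.033],
  [0,0,-0.033],
  [0,0,-0.033],
  [0,0,-0.033],
  [0,0,-0.02],
  [0,0,0.01],
  [0,0,0.04],
  [0,0,0.055],
], yaw=[0,0,0,0,0,0,0,0,0,0,0,0], hand=[0.9,0.9,0.9,0.9,0.9,0.35,0.3,0.3,0.3,0.3,0.3,0.3])

```text
t: 18.05
tool_pos: [0.6164, -0.2301, 0.1125]
orientation: [0.002, 3.138, -0.001]
wrist_force: [-0.0, 0.2, -0.5]
opening: 0.348
```

```bash
python3 - <<'E'
from h import *
c=capture("top");cv2.imwrite("pics/t3.png",c["frame"][:,:,::-1]);B=(115,195,230,318)
blobs(c,"y",B,.017);blobs(c,"g",B,.018);print(observe()["tool_pos"])
c=capture("scene");cv2.imwrite("pics/s3.png",cv2.resize(c["frame"][180:300,240:500],None,fx=3,fy=3)[:,:,::-1])
E
```

```text
y px [193. 290.] xy mm 453.2 194.0 wh 31 30 ang 88.6
y px [136. 284.] xy mm 472.1 332.4 wh 30 30 ang -18.6
g px [167. 286.] xy mm 465.9 255.7 wh 31 20 ang -0.6
[ 0.61697367 -0.23028059  0.11381485]
```

View pics/s3.png

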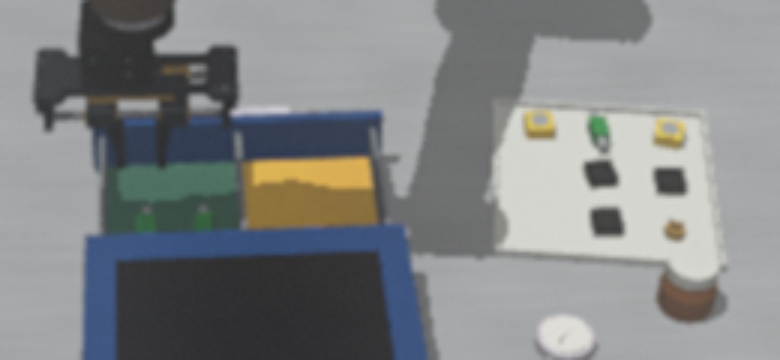

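Two gauges lie in the green bay; one gauge and both blocks remain in the tray.

carry_out([
  [-0.005,0.02,0],
  [-0.02,0.065,0],
  [-0.036,0.118,0],
  [-0.052,0.171,0],
  [-0.068,0.224,0],
  [-0.084,0.277,0],
  [-0.1,0.33,0],
  [-0.116,0.383,0],
  [-0.132,0.43,-0.01],
  [-0.145,0.47,-0.025],
  [-0.149,0.486,-0.045],
  [-0.149,0.486,-0.06],
], yaw=[0,0,0,0,0,0,0,0,0,0,0,0], hand=[0.2,0.2,0.2,0.2,0.2,0.2,0.2,0.2,0.2,0.2,0.2,0.2])

```text
t: 19.65
tool_pos: [0.4644, 0.2567, 0.0477]
orientation: [0.002, -3.139, 0.003]
wrist_force: [-0.4, -0.2, -0.3]
opening: 0.401
```

carry_out([
  [0,0,-0.015],
  [0,0,-0.03],
  [0,0,-0.038],
  [0,0,-0.038],
  [0,0,-0.038],
  [0,0,-0.038],
  [0,0,-0.038],
  [0,0,-0.038],
  [0,0,-0.02],
  [0,0,0.01],
  [0,0,0.045],
  [0,0,0.06],
], yaw=[0,0,0,0,0,0,0,0,0,0,0,0], hand=[0.2,0.2,0.2,0.2,0.9,0.9,0.9,0.9,0.9,0.9,0.9,0.9])

```text
t: 21.15
tool_pos: [0.4668, 0.2568, 0.1113]
orientation: [0.002, 3.139, 0.004]
wrist_force: [-0.0, 0.5, -0.7]
opening: 0.206
```

carry_out([
  [0.003,-0.02,0],
  [0.011,-0.065,0],
  [0.02,-0.118,0],
  [0.03,-0.172,0],
  [0.039,-0.226,0],
  [0.048,-0.28,0],
  [0.058,-0.334,0],
  [0.067,-0.385,0],
  [0.075,-0.43,0],
  [0.079,-0.45,-0.015],
  [0.079,-0.456,-0.035],
  [0.079,-0.456,-0.055],
], yaw=[0,0,0,0,0,0,0,0,0,0,0,0], hand=[0.9,0.9,0.9,0.9,0.9,0.9,0.9,0.9,0.9,0.9,0.9,0.9])

```text
t: 22.65
tool_pos: [0.5433, -0.2002, 0.0517]
orientation: [-0.005, -3.138, -0.002]
wrist_force: [-0.0, 0.4, -0.9]
opening: 0.204
```

carry_out([
  [0,0,-0.015],
  [0,0,-0.027],
  [0,0,-0.033],
  [0,0,-0.033],
  [0,0,-0.033],
  [0,0,-0.033],
  [0,0,-0.033],
  [0,0,-0.033],
  [0,0,-0.02],
  [0,0,0.01],
  [0,0,0.04],
  [0,0,0.055],
], yaw=[0,0,0,0,0,0,0,0,0,0,0,0], hand=[0.9,0.9,0.9,0.9,0.9,0.35,0.3,0.3,0.3,0.3,0.3,0.3])

```text
t: 24.15
tool_pos: [0.5463, -0.2, 0.1122]
orientation: [0.002, 3.138, -0.001]
wrist_force: [0.3, -0.5, -0.3]
opening: 0.349
```

```bash
python3 - <<'E'
from h import *
c=capture("top");B=(115,195,230,318)
blobs(c,"y",B,.017);blobs(c,"g",B,.018);print(observe()["tool_pos"])
c=capture("scene");cv2.imwrite("pics/s4.png",cv2.resize(c["frame"][180:300,240:500],None,fx=3,fy=3)[:,:,::-1])
E
```

```text
y px [193. 290.] xy mm 453.2 193.9 wh 31 30 ang 88.6
y px [136. 284.] xy mm 472.1 332.4 wh 30 30 ang -18.4
[ 0.54697358 -0.2001949   0.11343036]
```

View pics/s4.png

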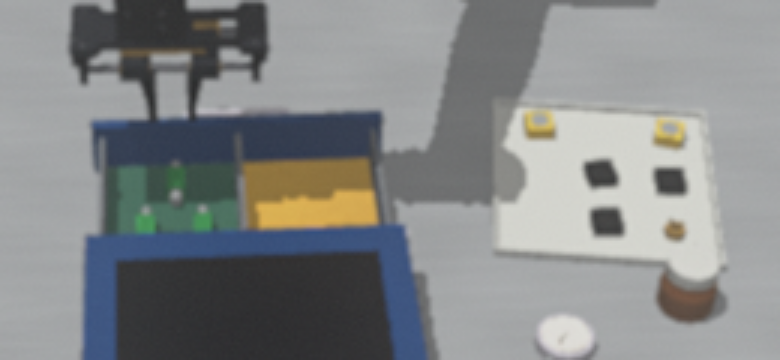

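All three gauges are in the green bay. Next are the yellow blocks.

carry_out([
  [-0.004,0.02,0],
  [-0.014,0.065,0],
  [-0.027,0.118,0],
  [-0.04,0.172,0],
  [-0.052,0.226,0],
  [-0.065,0.28,0],
  [-0.078,0.33,0],
  [-0.087,0.37,-0.01],
  [-0.092,0.39,-0.03],
  [-0.092,0.394,-0.05],
  [-0.092,0.394,-0.06],
  [-0.092,0.394,-0.06],
], yaw=[0,0,0,0,0,0,0,0,0,-1,-1,-1], hand=[-0.1,-0.1,-0.1,-0.1,-0.1,-0.1,-0.1,-0.1,-0.1,-0.1,-0.1,-0.1])

```text
t: 25.75
tool_pos: [0.4522, 0.1936, 0.0485]
orientation: [-0.029, -3.139, 0.003]
wrist_force: [-0.5, 0.2, -0.5]
opening: 0.551
```

carry_out([
  [0,0,-0.015],
  [0,0,-0.03],
  [0,0,-0.039],
  [0,0,-0.039],
  [0,0,-0.039],
  [0,0,-0.039],
  [0,0,-0.039],
  [0,0,-0.039],
  [0,0,-0.02],
  [0,0,0.01],
  [0,0,0.045],
  [0,0,0.06],
], yaw=[0,0,0,0,0,0,0,0,0,0,0,0], hand=[-0.1,-0.1,-0.1,-0.1,0.7,0.7,0.7,0.7,0.7,0.7,0.7,0.7], newtons=30)

```text
t: 27.25
tool_pos: [0.4538, 0.1947, 0.1113]
orientation: [0.03, 3.139, 0.003]
wrist_force: [-0.7, -0.4, -1.4]
opening: 0.337
```

carry_out([
  [0.008,-0.014,0],
  [0.03,-0.05,0],
  [0.058,-0.096,0],
  [0.086,-0.142,0],
  [0.113,-0.187,0],
  [0.14,-0.23,0],
  [0.153,-0.253,0],
  [0.157,-0.259,-0.015],
  [0.157,-0.259,-0.035],
  [0.157,-0.259,-0.055],
  [0.157,-0.259,-0.06],
  [0.157,-0.259,-0.06],
], yaw=[0,0,0,0,0,0,1,1,1,1,1,1], hand=[0.7,0.7,0.7,0.7,0.7,0.7,0.7,0.7,0.7,0.7,0.7,0.7])

```text
t: 28.75
tool_pos: [0.6097, -0.0646, 0.0487]
orientation: [-0.002, -3.14, 0.0]
wrist_force: [0.1, 0.2, -0.2]
opening: 0.342
```

carry_out([
  [0,0,-0.013],
  [0,0,-0.024],
  [0,0,-0.029],
  [0,0,-0.029],
  [0,0,-0.029],
  [0,0,-0.029],
  [0,0,-0.029],
  [0,0,-0.029],
  [0,0,-0.02],
  [0,0,0.01],
  [0,0,0.04],
  [0,0,0.06],
], yaw=[0,0,0,0,0,0,0,0,0,0,0,0], hand=[0.7,0.7,0.7,0.7,0.7,0.1,0,0,0,0,0,0])

```text
t: 30.25
tool_pos: [0.6111, -0.0648, 0.112]
orientation: [0.002, 3.139, 0.0]
wrist_force: [0.3, 0.4, -0.9]
opening: 0.5
```

```bash
python3 - <<'E'
from h import *
c=capture("top");B=(115,195,230,318)
blobs(c,"y",B,.017);blobs(c,"g",B,.018);print(observe()["tool_pos"])
c=capture("scene");cv2.imwrite("pics/s5.png",cv2.resize(c["frame"][180:300,240:500],None,fx=3,fy=3)[:,:,::-1])
E
```

```text
y px [136. 284.] xy mm 472.1 332.4 wh 30 30 ang -18.3
[ 0.6125718  -0.06485978  0.11469724]
```

View pics/s5.png

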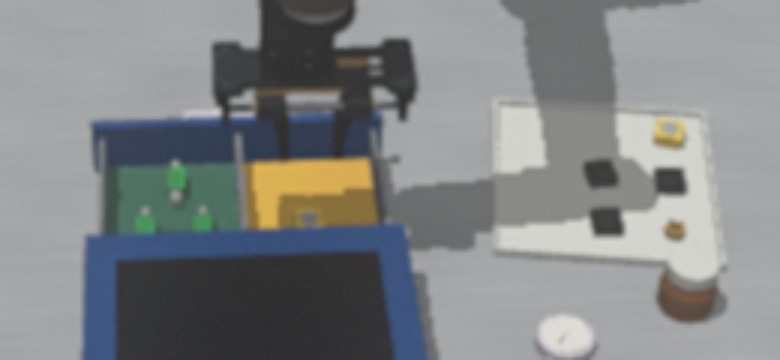

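```bash
python3 - <<'E'
from h import *
print(observe()["q"])
c=capture("top")
for p in ((55,280),(62,220),(50,312),(72,290)): print(onplane(c,(p[0]/2.6+100,p[1]/2.6+180),.01)[:2])
E
```

```text
[ 1.57630993e-01  4.59994272e-01 -1.66976138e-01  9.10219889e-04
 -9.37276341e-01 -1.72989164e+00]
[0.4637354  0.36990146]
[0.51916217 0.36450384]
[0.43443664 0.37393952]
[0.4541439  0.35381559]
```

carry_out([
  [-0.005,0.02,0],
  [-0.02,0.06,0],
  [-0.038,0.11,0],
  [-0.056,0.16,0],
  [-0.074,0.21,0],
  [-0.092,0.26,0],
  [-0.11,0.31,0],
  [-0.125,0.355,0],
  [-0.135,0.385,-0.01],
  [-0.138,0.397,-0.03],
  [-0.138,0.397,-0.05],
  [-0.138,0.397,-0.06],
], yaw=[5,13,21,29,37,45,53,61,68,72,72,72], hand=[-0.1,-0.1,-0.1,-0.1,-0.1,-0.1,-0.1,-0.1,-0.1,-0.1,-0.1,-0.1])

```text
t: 31.9
tool_pos: [0.4711, 0.3313, 0.0473]
orientation: [1.842, -2.54, 0.001]
wrist_force: [0.3, -0.8, -0.3]
opening: 0.551
```

carry_out([
  [0,0,-0.015],
  [0,0,-0.03],
  [0,0,-0.039],
  [0,0,-0.039],
  [0,0,-0.039],
  [0,0,-0.039],
  [0,0,-0.039],
  [0,0,-0.039],
  [0,0,-0.02],
  [0,0,0.01],
  [0,0,0.045],
  [0,0,0.06],
], yaw=[0,0,0,0,0,0,0,0,0,0,0,0], hand=[-0.1,-0.1,-0.1,-0.1,0.7,0.7,0.7,0.7,0.7,0.7,0.7,0.7], newtons=30)

```text
t: 33.4
tool_pos: [0.4727, 0.3328, 0.1113]
orientation: [-1.843, 2.541, 0.001]
wrist_force: [0.3, -0.3, -1.0]
opening: 0.338
```

carry_out([
  [0.003,-0.02,0],
  [0.011,-0.06,0],
  [0.02,-0.11,0],
  [0.03,-0.16,0],
  [0.04,-0.21,0],
  [0.05,-0.26,0],
  [0.059,-0.31,0],
  [0.068,-0.355,0],
  [0.074,-0.385,0],
  [0.076,-0.397,-0.015],
  [0.076,-0.397,-0.04],
  [0.076,-0.397,-0.06],
], yaw=[-4,-11,-19,-27,-35,-43,-51,-59,-67,-72,-72,-72], hand=[0.7,0.7,0.7,0.7,0.7,0.7,0.7,0.7,0.7,0.7,0.7,0.7])

```text
t: 34.9
tool_pos: [0.5471, -0.0653, 0.0477]
orientation: [-0.005, -3.139, -0.0]
wrist_force: [1.3, 1.4, -1.2]
opening: 0.34
```

carry_out([
  [0,0,-0.013],
  [0,0,-0.024],
  [0,0,-0.029],
  [0,0,-0.029],
  [0,0,-0.029],
  [0,0,-0.029],
  [0,0,-0.029],
  [0,0,-0.029],
  [0,0,-0.02],
  [0,0,0.01],
  [0,0,0.04],
  [0,0,0.06],
], yaw=[0,0,0,0,0,0,0,0,0,0,0,0], hand=[0.7,0.7,0.7,0.7,0.7,0.1,0,0,0,0,0,0])

```text
t: 36.4
tool_pos: [0.549, -0.0648, 0.1118]
orientation: [0.002, 3.139, 0.0]
wrist_force: [-0.1, -0.4, -0.3]
opening: 0.499
```

carry_out([
  [-0.02,-0.01,0.01],
  [-0.06,-0.035,0.02],
  [-0.1,-0.055,0.02],
  [-0.135,-0.07,0.02],
  [-0.148,-0.07,0.02],
  [-0.148,-0.07,0.02],
  [-0.148,-0.07,0.02],
], yaw=[0,0,0,0,0,0,0], hand=[0.3,0.6,1,1,1,1,1])

```text
t: 37.28
tool_pos: [0.4018, -0.1345, 0.13]
orientation: [0.001, 3.14, -0.0]
wrist_force: [-0.9, 0.1, 0.3]
opening: 0.006
```

```bash
python3 - <<'E'
from h import *
c=capture("top");t=c["frame"]
cv2.imwrite("pics/crop6.png",cv2.resize(t[180:320,100:400],None,fx=2.6,fy=2.6,interpolation=cv2.INTER_CUBIC)[:,:,::-1])
E
```

```text
(no output)
```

View pics/crop6.png

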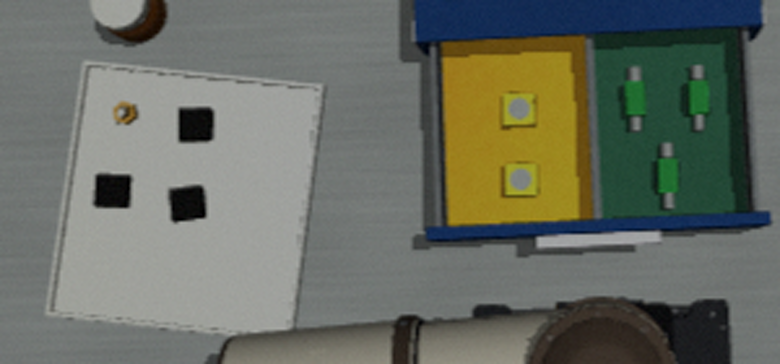

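The tray holds only three rubber samples and the fitting. Two blocks are in the yellow bay and three gauges in the green bay, so I can close the drawer.

carry_out([
  [0,0,-0.03],
  [0,0,-0.065],
  [0,0,-0.083],
  [0,0,-0.085],
  [0.02,0,-0.085],
  [0.045,0,-0.085],
  [0.058,0,-0.085],
  [0.065,0,-0.085],
  [0.07,0,-0.085],
  [0.075,0,-0.085],
  [0.08,0,-0.085],
  [0.085,0,-0.085],
], yaw=[0,0,0,0,0,0,0,0,0,0,0,0], hand=[1,1,1,1,1,1,1,1,1,1,1,1])

```text
t: 38.83
tool_pos: [0.4849, -0.1347, 0.0444]
orientation: [-0.003, -3.141, -0.0]
wrist_force: [-1.6, 1.1, -1.1]
opening: 0.008
```

carry_out([
  [0.008,0,0],
  [0.018,0,0],
  [0.029,0,0],
  [0.04,0,0],
  [0.051,0,0],
  [0.062,0,0],
  [0.073,0,0],
  [0.084,0,0],
  [0.094,0,0],
  [0.103,0,0],
  [0.11,0,0],
  [0.115,0,0],
], yaw=[0,0,0,0,0,0,0,0,0,0,0,0], hand=[1,1,1,1,1,1,1,1,1,1,1,1])

```text
t: 40.33
tool_pos: [0.6008, -0.1348, 0.0446]
orientation: [0.002, 3.141, -0.0]
wrist_force: [-1.6, 1.0, 1.0]
opening: 0.006
```

```bash
python3 - <<'E'
from h import *
print(observe()["wrist_force"],observe()["tool_pos"])
c=capture("top");t=c["frame"]
cv2.imwrite("pics/crop7.png",cv2.resize(t[120:320,200:450],None,fx=3,fy=3,interpolation=cv2.INTER_CUBIC)[:,:,::-1])
c=capture("scene")
cv2.imwrite("pics/s7.png",cv2.resize(c["frame"][180:350,240:440],None,fx=3.5,fy=3.5,interpolation=cv2.INTER_CUBIC)[:,:,::-1])
E
```

```text
[-1.62747359  1.04002647  0.97943962] [ 0.60078513 -0.13484712  0.0446088 ]
```

View pics/crop7.png

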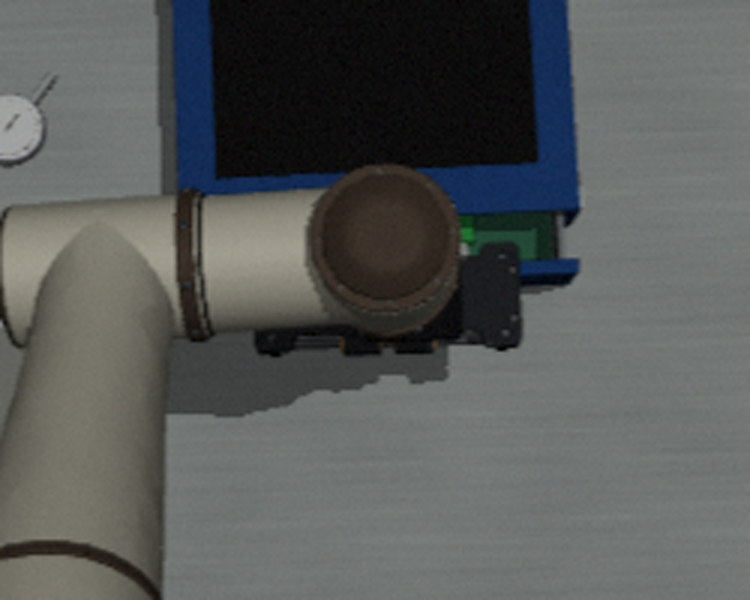

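View pics/s7.png

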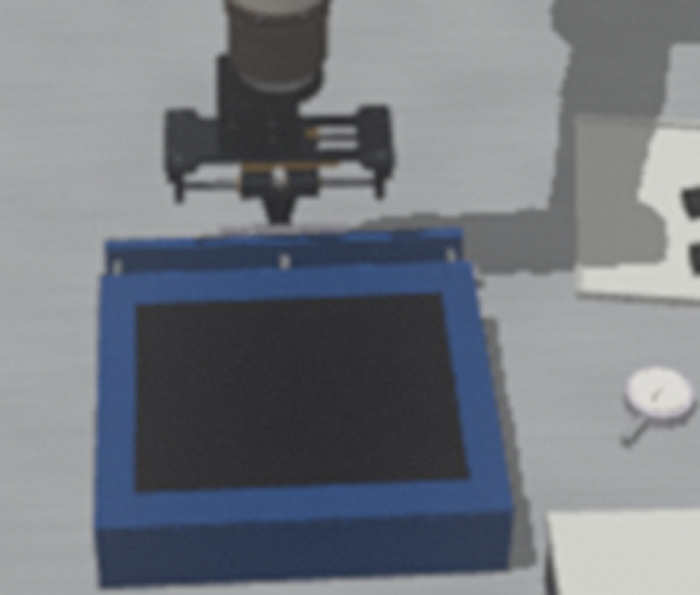

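The drawer is following: the panel's right end is at crop (580,270), with about 45–50 mm left to go. I'll slow down.

carry_out([
  [0.006,0,0],
  [0.012,0,0],
  [0.018,0,0],
  [0.023,0,0],
  [0.027,0,0],
  [0.03,0,0],
  [0.032,0,0],
  [0.034,0,0],
], yaw=[0,0,0,0,0,0,0,0], hand=[1,1,1,1,1,1,1,1])

```text
t: 41.42
tool_pos: [0.6326, -0.1347, 0.0445]
orientation: [-0.003, -3.138, -0.001]
wrist_force: [-3.4, 1.0, 2.9]
opening: 0.007
```

```bash
python3 - <<'E'
from h import *
print(observe()["wrist_force"],observe()["tool_pos"])
c=capture("scene")
cv2.imwrite("pics/s8.png",cv2.resize(c["frame"][180:350,240:440],None,fx=3.5,fy=3.5,interpolation=cv2.INTER_CUBIC)[:,:,::-1])
c=capture("top");t=c["frame"]
cv2.imwrite("pics/crop8.png",cv2.resize(t[150:240,240:420],None,fx=4,fy=4,interpolation=cv2.INTER_CUBIC)[:,:,::-1])
E
```

```text
[-3.41558798  1.03057517  2.86891531] [ 0.63264649 -0.13467996  0.04445287]
```

View pics/crop8.png

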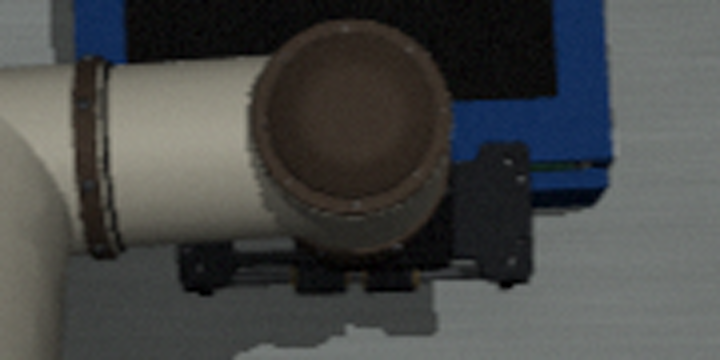

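Only a thin gap remains and the resistance is rising, which fits the roller zone. I'll creep in.

carry_out([
  [0.002,0,0],
  [0.004,0,0],
  [0.0055,0,0],
  [0.007,0,0],
  [0.008,0,0],
  [0.009,0,0],
  [0.01,0,0],
], yaw=[0,0,0,0,0,0,0], hand=[1,1,1,1,1,1,1])

```text
t: 42.4
tool_pos: [0.6377, -0.1348, 0.0443]
orientation: [-0.004, -3.126, -0.001]
wrist_force: [-16.4, 3.3, 12.8]
opening: 0.002
```

```bash
python3 - <<'E'
from h import *
print(observe()["wrist_force"],observe()["tool_pos"],observe()["torque"])
c=capture("scene")
cv2.imwrite("pics/s9.png",cv2.resize(c["frame"][180:350,240:440],None,fx=3.5,fy=3.5,interpolation=cv2.INTER_CUBIC)[:,:,::-1])
c=capture("top");t=c["frame"]
cv2.imwrite("pics/crop9.png",cv2.resize(t[150:240,240:420],None,fx=4,fy=4,interpolation=cv2.INTER_CUBIC)[:,:,::-1])
E
```

```text
[-16.40452414   3.33931294  12.81758001] [ 0.63771486 -0.13481494  0.04430669] [1.14282471 4.65052711 0.10131003]
```

View pics/crop9.png

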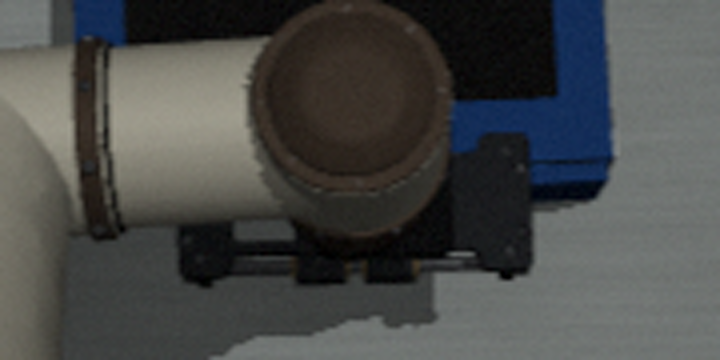

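View pics/s9.png

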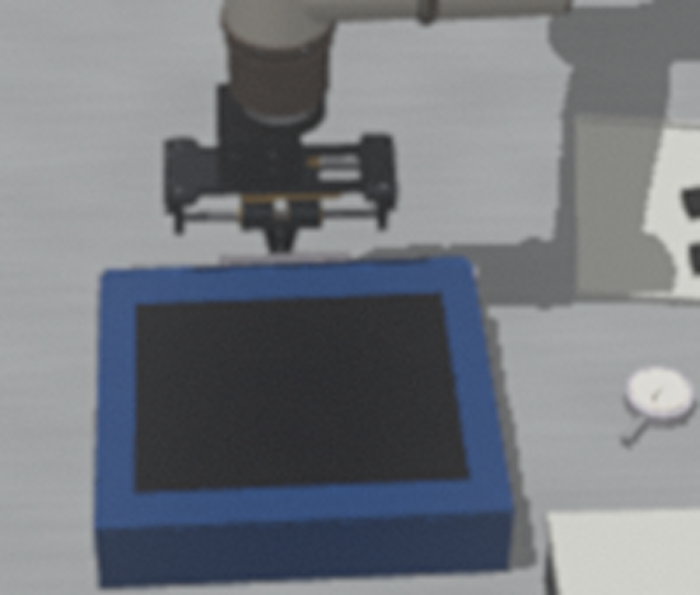

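carry_out([
  [0.001,0,0],
  [0.002,0,0],
  [0.002,0,0],
], yaw=[0,0,0], hand=[1,1,1])

```text
t: 42.88
tool_pos: [0.6377, -0.1348, 0.0443]
orientation: [-0.004, -3.122, -0.001]
wrist_force: [-19.8, 4.8, 14.6]
opening: 0.004
```

The TCP stayed at 0.6377 while the force rose, so this is a hard stop. I'll back off and check.

carry_out([
  [-0.006,0,0],
  [-0.015,0,0],
  [-0.035,0,0],
  [-0.06,0,0],
  [-0.1,0,0.01],
  [-0.15,0,0.04],
  [-0.2,0,0.08],
  [-0.22,0,0.12],
  [-0.22,0,0.16],
  [-0.22,0,0.16],
], yaw=[0,0,0,0,0,0,0,0,0,0], hand=[1,1,1,1,1,1,1,1,1,1])

```text
t: 44.12
tool_pos: [0.4295, -0.1352, 0.2087]
orientation: [0.002, 3.13, -0.001]
wrist_force: [0.5, 0.3, -0.2]
opening: 0.007
```

```bash
python3 - <<'E'
from h import *
s=observe();print(s["wrist_force"],s["tool_pos"],s["t"])
c=capture("scene");cv2.imwrite("pics/s10.png",c["frame"][:,:,::-1])
for r in mark_of("drawer_lip","scene")[:1]: print(r["confidence"],onplane(c,r["point"],.063))
c=capture("top");t=c["frame"]
for q,z in(("drawer_lip",.063),("cabinet_front",.074)):
  for r in mark_of(q,"top")[:1]: print(q,r["confidence"],onplane(c,r["point"],z))
cv2.imwrite("pics/crop10.png",cv2.resize(t[150:240,240:420],None,fx=4,fy=4,interpolation=cv2.INTER_CUBIC)[:,:,::-1])
cv2.imwrite("pics/t10.png",t[:,:,::-1])
E
```

```text
[ 0.48121939  0.32038555 -0.1619488 ] [ 0.42945192 -0.1351659   0.20869391] 44.125
0.51 [ 0.64957328 -0.12524003  0.063     ]
drawer_lip 0.97 [ 0.64734776 -0.12807466  0.063     ]
cabinet_front 0.93 [ 0.66924515 -0.12574058  0.074     ]
```

View pics/crop10.png

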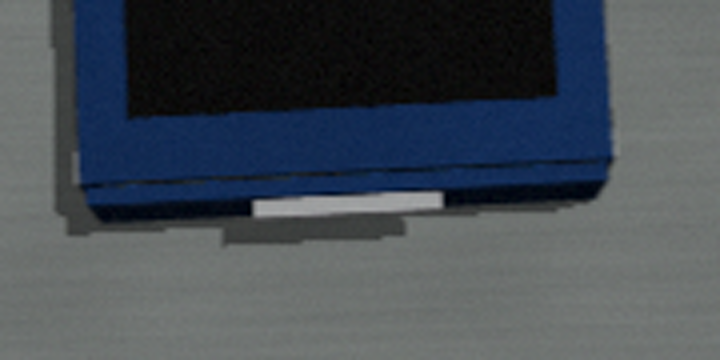

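View pics/t10.png

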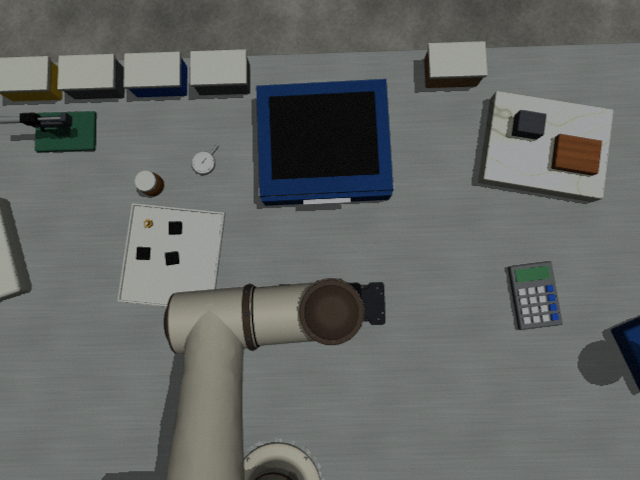

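View pics/s10.png

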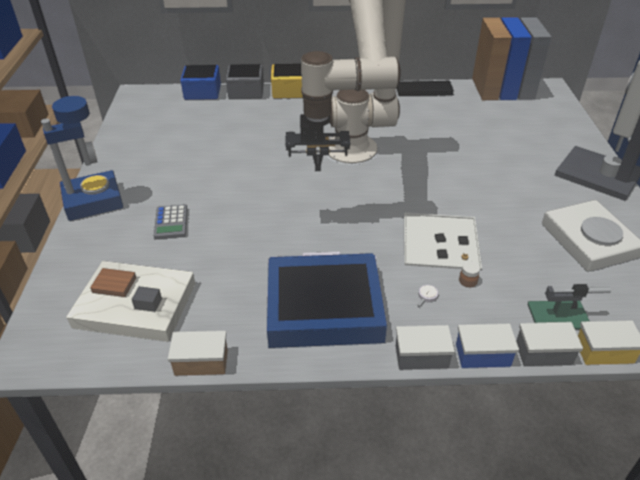

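```bash
python3 - <<'E'
from rig import *
print(close_job())
E
```

```text
the job is handed in; nothing more can be done
None
```

The kit is put away and the drawer is pushed home; I handed the job in at about 44 s. Two yellow blocks went into the yellow bay and three green plug gauges into the green bay. The black stray went into the tray at about (0.605, 0.239).

**Contents:** The picture just before closing showed both bays filled correctly. The tray then held only the three rubber samples and the fitting. The dial gauge, jar and calculator were not touched.

**Drawer:** I pushed it on the lip, slowly over the last stretch. It reached a hard stop: the tool stayed at x = 0.6377 m while the force rose from 16 to 20 N, well above the roller's 10 N or so. After backing off, the gap to the roof had closed to a thin line. The lip measured x ≈ 0.648 m in the top view and 0.650 m in the scene view.

**Checks that were not clean:**
- Lip travel from the pictures is about 168 mm, at the low end of the expected 165–185 mm, so that figure alone does not prove it is home.
- The upward force of 13–15 N during the final press was probably friction at the lip.
- I could not see the bay contents once the drawer was shut.
- I saw no knock or grip slip in the checks I made.

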